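# Remove the spring-locked drying plug from a laser head

## Task

Take the drying plug out of the laser head: hold its wing grip, press it down against its spring, twist it anticlockwise (seen from above) while pressed until you feel its end stop, and lift it out without forcing it. Stand it upright in the empty round aluminium pot, gently and fully seated with its flange on the rim, let go, and leave the other things on the bench where they are.

Things in the scene. Friction and masses are not known exactly. Their poses are not given: they have to be found in the camera images.
- plug: Loose drying plug, 0.1 to 0.2 kg, 77 mm tall; origin at the centre of its lower end, z up its axis. Going up: aluminium stem, 20 mm diameter, 0 to 39 mm, with two opposite lugs along x (34 mm tip to tip, 7 mm wide, 16 to 22 mm up); black flange, 48 mm diameter, 39 to 45 mm; black wing grip, 44 mm long (x), 14 mm thick (y), 45 to 77 mm. It starts locked, wing along the laser head's x.
- plug_grip (a point): Point on the plug's axis inside the wing grip, 67 mm above the plug's lower end, 10 mm below the wing's top, 22 mm above the flange. Axes as the plug's.
- port: Laser head, fixed: aluminium housing 140 (x) by 180 (y) by 70 mm high; a round steel collar (84 mm outside, 56 mm inside diameter, top 78 mm up) in the middle of its top holds the plug. Origin at the centre of the underside, z up. Locked, the plug's lower end is 48 mm above it. More than 50 N between plug and laser head (press, twist or pull; about 0.5 N m against the end stop) damages it.
- port_spring (a point): Where the plug's lower end rests when locked, on a sprung plunger on the port's axis, 48 mm above the housing's underside. The spring pushes the plug up with about 6 N, and 1 N more per mm pressed. Over 4 mm down (10 N) the lugs come free of their catch and the plug can turn, anticlockwise from above only; it bottoms at 8 mm (14 N).
- port_key (a point): Centre of the keyhole plate's underside, 70 mm up, 6 mm thick, that holds the lugs. The pressed plug turns to a hard end stop 55 to 87 degrees from locked: the angle differs every time, is not measured and hides under the flange, so feel for it. Only within about 5 degrees of the stop do the lugs pass up through the keyhole (2 mm play); elsewhere they stay under the plate.
- stand: Round aluminium pot, fixed and empty: 52 mm outside diameter, bore 40 mm, 50 mm high, floor 6 mm thick, on a flat 75 mm square foot 4 mm thick. Origin at the centre of the underside, z up. The plug's flange rests on the rim; its lower end is then 11 mm above this origin. Pushing the plug onto it with over 50 N damages it.
- stand_rim (a point): Centre of the pot's mouth, at the height of its rim (50 mm above the table).
- roller: Bystander: loose turned aluminium roller standing upright, 52 mm diameter, 54 mm high; origin at the centre of its underside.
- screwdriver: Bystander: loose screwdriver with a black handle lying flat, the handle towards its -x.
- jar: Bystander: loose amber glass jar with white lid, 52 mm diameter, 75 mm high; origin at the centre of its underside.
- mount: Bystander: loose black lens mount, foot 50 mm square, 60 mm high; origin at the centre of its underside.
There are look-alikes about, which are no part of the job. What is shaped like the stand but brown is not meant.

How it is judged:
On the way:
1. the plug is lifted clear of the laser head (z of plug in the frame of port above 0.085 m), for 0.1 s.
At the end, for the whole second after the job is handed in: The plug stands released and at rest in the pot: upright within 0.1 rad, its axis within 6 mm of the pot's, its lower end 8 to 14 mm above the pot's underside (flange on the rim, 11 mm nominal) (horizontal distance between plug and stand below 0.006 m and z of plug in the frame of stand between 0.008 and 0.014 m and angle between plug's own z axis and vertical below 0.1 rad and linear speed of plug below 0.02 m/s and contact force between the fingers and plug below 0.1 N); the robot touches nothing.
It fails at once if more than 50 N between the plug and the laser head (forced press, twist or pull) (contact force between plug and port above 50 N).
It fails at once if the plug is set into the pot with more than 50 N (contact force between plug and stand above 50 N).
It fails at once if a bystander is moved by more than 30 mm (distance of any of roller, screwdriver, jar, mount from where it was at the start of the episode above 0.03 m).
It also fails if it takes over 64 s, if anything falls off the work surface, if the arm or the gripper's body presses on something with over 40 N, if the wrist force passes 120 N, or if a joint passes its speed limit or range.

## Robot

A 6-joint arm with a two-finger parallel gripper is mounted at the origin on the work surface. World frame = base frame: x ahead of the robot, y to its left, z up, the work surface at z = 0. Lengths are in m, angles in rad, forces in N, time in s.
With the tool pointing down it reaches from about 0.325 to 0.775 m from the base axis. Payload 5.5 kg.
Tool frame: the origin (TCP) lies midway between the tips of the shut fingers; the grasp point (between the pads) lies 19 mm behind it; x points along the fingers, z is the direction in which the jaws open and shut, and the axes are right-handed (so a half turn about x gives the same grasp; the last joint's range is limited). The gripper opens to 85 mm and grips with 20 to 120 N. Pads are 22 mm wide; open, the fingers measure 114 mm over their backs; the gripper's body (76 mm by 85 mm) begins 54 mm behind the grasp point. The pads swing forward as they close: fully open they stand 13 mm farther back than shut.
Start: joints at [1.272, 0.091, 1.231, -0, 1.82, -0.057], TCP at [0.144, 0.583, 0.231] pointing down, gripper open.
Joint ranges: [-2.87, 2.87], [-0.86, 2.18], [0.17, 2.46], [-1.51, 4.65], [0.06, 2.69], [-2.65, 2.65]. Speed limits (rad/s): [2.57, 2.57, 3.01, 3.14, 3.14, 3.14].

## Interface

Orientations are given as a 3x3 rotation matrix whose columns are the frame's x, y, z axes.
In Python, from rig import arm gives the robot as it stands.
- The arm moves only by the tool move_arm, never from a script. Its argument "moves" is a list of rows, each a list of 7 numbers: the shift along the tool's x, y, z in m, then the turn, a rotation vector about the tool's x, y, z in rad, then the closure, from -1 (fully open) to 1 (shut), so that 0 is half open. A call has 1 to 8 rows; each row is the pose to reach, as a shift and turn from the pose measured when the call began, along the tool's axes at that moment; what a row does not reach only later rows make up. A row lasts 1/12 s, in which the tool goes at most 41.7 mm and 7.16 degrees, less where a joint would pass 70% of its speed; a pose out of reach is approached as far as the arm can. A call with a gripper value outside its range is refused whole. The fingers move at their own pace and stop on an object; the grip force is fixed at half the most. Time passes only in rows, so rows that repeat a pose let the fingers close. It gives the time, the measured TCP pose, the force and the opening at its end, in the units of the state.
- arm.observe(): the state, without advancing time (a new reading comes with each control period).
- arm.grab_frame(name): name is "side" or "top"; returns the picture (420x560x3 uint8, red, green, blue); there is no depth.
- arm.camera_info(name): a dict with "K" (3x3 intrinsics, pixels), "extrinsics" (4x4, takes a point from camera to world coordinates). Camera axes: x right, y down, z forward; pixel columns grow to the right and rows downward; lengths in m; the calibration is good to about 2 mm. A picture is of the moment at which its call begins. camera_info takes no time and is no camera call.
- arm.hand_in(): hands the job in, once; it reports no verdict.
The state is a dict: "time": time; "joints": joint angles; "qd": joint speeds; "tau": joint torques, N m; "eef_pos": TCP position; "eef_rot": TCP orientation; "ft_force": force on the tool from outside, world axes, zero at the start; "wrist_torque": the same for the moment, N m; "width": opening from 0.0 (shut) to 1.0 (fully open).
Only numpy, scipy, OpenCV 4.12 (cv2) and the standard library are available. Lean on these libraries where they do the work, as an engineer would, in place of code of your own. Each camera call takes 0.05 s, during which the arm holds its last target. There are 200 camera calls.

## Working session

There is one attempt and no reset: what is moved stays moved. The work goes in short steps, Python scripts to look and compute and a tool call to move; the robot and the scene stay as the last step left them, time stands still between calls to the robot, and variables do not carry over. Pictures are saved under pics/ and viewed, about 8 in all and at most 12, crops included, and the job is handed in when it is done.

Besides the shell and the picture viewer there is one more tool, called after "Call:" as a command line: name --pt "numbers of a row" for each row, then --argument value for the rest. move_arm: Moves the arm, as the interface text tells. Its arguments: {"type":"object","properties":{"moves":{"type":"array","items":{"type":"array","items":{"type":"number"}}}},"required":["moves"]}

```bash
mkdir -p pics; ls; python3 - <<'E'
from rig import arm
import cv2
import numpy as np
np.set_printoptions(precision=4,suppress=True)
for n in("top","side"):
    f=arm.grab_frame(n); cv2.imwrite(f"pics/{n}0.png",f[:,:,::-1]); i=arm.camera_info(n); print(n,i["K"],i["extrinsics"])
print(arm.observe())
E
```

```text
pics
top [[401.5881   0.     272.6422]
 [  0.     401.5881 211.718 ]
 [  0.       0.       1.    ]] [[ 0.0269 -0.9983  0.0513  0.5024]
 [-0.9996 -0.027  -0.0011  0.0084]
 [ 0.0025 -0.0512 -0.9987  1.1442]
 [ 0.      0.      0.      1.    ]]
side [[412.9521   0.     277.2389]
 [  0.     412.9521 211.0625]
 [  0.       0.       1.    ]] [[-0.957  -0.2188  0.1908  0.3884]
 [-0.29    0.7488 -0.596   0.5851]
 [-0.0125 -0.6257 -0.78    0.8425]
 [ 0.      0.      0.      1.    ]]
{'time': 0.1, 'joints': array([ 1.2723,  0.0918,  1.2318, -0.    ,  1.8198, -0.0567]), 'qd': array([ 0.0002, -0.0011, -0.003 , -0.0005,  0.0006,  0.0001]), 'tau': array([  0.0015, -46.0215, -41.922 ,  -0.0003,   0.0106,  -0.    ]), 'eef_pos': array([0.1436, 0.5823, 0.2303]), 'eef_rot': array([[-0.0005, -0.9709,  0.2395],
       [-0.0017,  0.2395,  0.9709],
       [-1.    ,  0.0001, -0.0018]]), 'ft_force': array([-0.5354, -0.169 ,  0.539 ]), 'wrist_torque': array([-0.0243,  0.0358,  0.0315]), 'width': 0.9986635519972353}
```

View pics/top0.png

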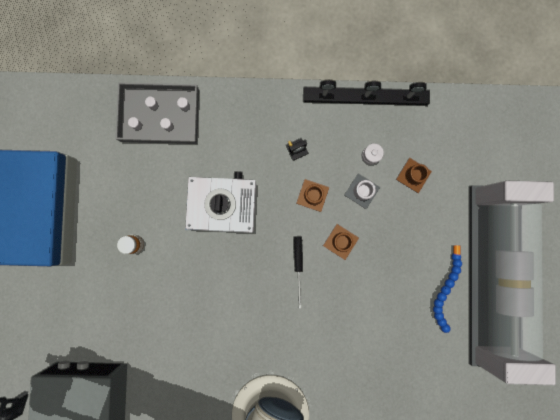

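View pics/side0.png

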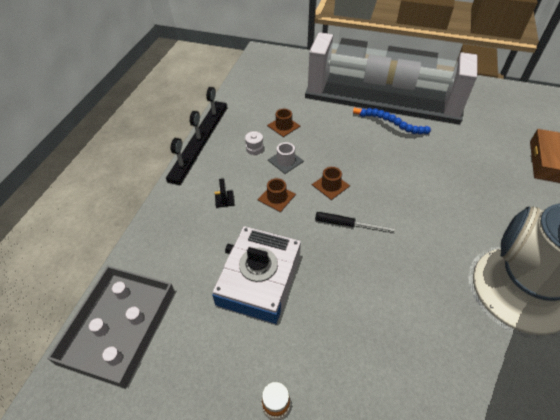

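The top view shows the laser head with the plug at about (220,204), the grey pot at (366,189), the roller at (373,153), and brown decoys around the pot. The side view shows the plug at (258,258) and the pot at (286,152). Next I'll zoom in to measure.

```bash
python3 - <<'E'
import cv2,numpy as np
t=cv2.imread("pics/top0.png");s=cv2.imread("pics/side0.png")
def c(im,x,y,w=80,h=60,k=5): return cv2.resize(im[y:y+h,x:x+w],None,fx=k,fy=k,interpolation=cv2.INTER_CUBIC)
o=np.vstack([np.hstack([c(t,181,174),c(t,326,160)]),np.hstack([c(s,218,230),c(s,246,124)])])
for x in range(0,800,50): cv2.line(o,(x,0),(x,4),(0,0,255),1);cv2.line(o,(x,300),(x,304),(0,0,255),1)
for y in range(0,600,50): cv2.line(o,(0,y),(4,y),(0,0,255),1);cv2.line(o,(400,y),(404,y),(0,0,255),1)
cv2.imwrite("pics/z1.png",o)
E
```

```text
(no output)
```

View pics/z1.png

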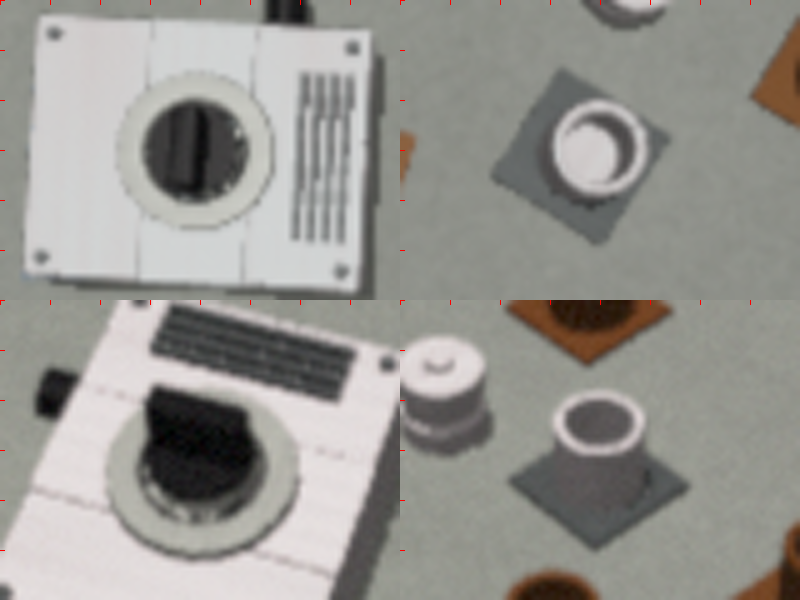

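The crops show, in source pixels:
- **Top view:** collar centre about (219.7,203.7), pot rim centre about (365.6,189.4).
- **Side view:** collar centre about (258,264), pot rim centre about (285.4,148.2).

The wing runs along the image vertical in the top view.

```bash
cat > h.py <<'E'
import numpy as np,cv2
from rig import arm
np.set_printoptions(precision=4,suppress=True)
def ray(n,uv,z):
    i=arm.camera_info(n);E=np.array(i["extrinsics"]);d=E[:3,:3]@np.linalg.inv(i["K"])@[uv[0],uv[1],1];o=E[:3,3]
    return o+d*(z-o[2])/d[2]
def st():
    o=arm.observe();return o
E
python3 - <<'E'
from h import *
print("collar",ray("top",(219.7,203.7),.078),ray("side",(258,264),.078))
print("rim",ray("top",(365.6,189.4),.05),ray("side",(285.4,148.2),.05))
for z in(.07,):
  C=[(38,15),(372,30),(358,292),(24,278)]
  P=np.array([ray("top",(181+(a+.5)/5-.5,174+(b+.5)/5-.5),z) for a,b in C]);print(P,P.mean(0),np.degrees(np.arctan2(*(P[1]-P[0])[[1,0]])),np.degrees(np.arctan2(*(P[0]-P[3])[[1,0]])),np.degrees(np.arctan2(*(P[1]-P[2])[[1,0]])),np.degrees(np.arctan2(*(P[2]-P[3])[[1,0]])))
t=cv2.imread("pics/top0.png")
g=cv2.cvtColor(t,6); m=(g<95).astype(np.uint8)
m2=np.zeros_like(m);m2[190:218,206:234]=m[190:218,206:234]
hs=t[174:234,181:261].min(2);hm=(hs>170).astype(np.uint8)
cs,_=cv2.findContours(hm,0,1);c=max(cs,key=cv2.contourArea);r=cv2.minAreaRect(c);print("housing",r,ray("top",(r[0][0]+181,r[0][1]+174),.07))
b=cv2.boxPoints(r);print(np.array([ray("top",p+[181,174],.07) for p in b]))
# wing: front-top points from contrast: darkest / brighter face
print(g[192:216,208:232])
E
```

```text
collar [0.5747 0.1486 0.078 ] [0.5727 0.1524 0.078 ]
rim [ 0.6266 -0.2455  0.05  ] [ 0.6257 -0.2429  0.05  ]
[[0.646  0.2368 0.07  ]
 [0.6427 0.057  0.07  ]
 [0.5019 0.0604 0.07  ]
 [0.5045 0.2389 0.07  ]] [0.5738 0.1483 0.07  ] -91.02691328285678 -0.8725726174831984 -1.3734912844999778 -90.85737797284756
housing ((38.85220718383789, 29.808012008666992), (66.64459991455078, 52.29603958129883), 3.012787342071533) [0.575  0.1493 0.07  ]
[[0.5073 0.2396 0.07  ]
 [0.6477 0.2375 0.07  ]
 [0.6431 0.0583 0.07  ]
 [0.5027 0.0616 0.07  ]]
[[205 194 181 186 191 192 193 194 195 194 192 192 193 193 193 194 195 195
  194 194 192 189 188 170]
 [188 186 188 191 193 194 195 194 190 174 158 152 152 159 173 185 192 194
  195 195 194 194 190 164]
 [186 188 191 194 195 194 188 158 132 111  92  85  89 102 119 130 147 176
  192 196 196 196 195 185]
 [189 192 194 197 195 170 138  93  63  56  56  59  47  55  71  75  94 122
  157 189 197 198 199 196]
 [191 193 196 194 164 116  79  48  41  48  56  59  31  29  57  65  62  70
  100 149 190 198 199 199]
 [191 193 193 167 114  74  60  40  43  48  57  58  31  16  
[... 1160 characters left out ...]
91 158  99  66  61  45  48  53  56  58  36  18  26  60  63  64  67
   69  78  88 158 191 197]
 [190 192 186 139  86  58  43  41  41  42  45  31  14  26  56  62  59  71
  100  88 128 181 195 196]
 [189 191 193 179 128  79  51  44  36  30  27  18  17  33  62  59  54  86
  140 133 175 193 196 197]
 [190 193 194 193 181 140  92  63  48  54  45  35  35  55  78  84  69  91
  139 176 192 197 198 199]
 [190 192 193 195 194 186 163 119  83  96  94  69  57  66  88 110 120 158
  181 195 198 199 200 195]
 [182 189 192 193 194 195 189 180 148 140 124 114 107 115 133 170 184 191
  195 198 199 200 197 169]
 [199 182 188 191 192 194 193 192 185 184 183 182 182 183 184 192 196 197
  198 199 199 196 176 176]]
```

Call:
move_arm --pt "0 -0.5215 -0.3171 2.917 0 0 -1" --pt "0 -0.5215 -0.3171 2.917 0 0 -1" --pt "0 -0.5215 -0.3171 2.917 0 0 -1" --pt "0 -0.5215 -0.3171 2.917 0 0 -1" --pt "0 -0.5215 -0.3171 2.917 0 0 -1" --pt "0 -0.5215 -0.3171 2.917 0 0 -1" --pt "0 -0.5215 -0.3171 2.917 0 0 -1" --pt "0 -0.5215 -0.3171 2.917 0 0 -1"

```text
time: 0.77
eef_pos: [0.3795, 0.3443, 0.2306]
eef_rot: [[0.0, -0.317, 0.948], [-0.001, 0.948, 0.317], [-1.0, -0.001, -0.0]]
ft_force: [0.3, 0.4, 0.1]
width: 1.004
```

```bash
cat >> h.py <<'E'
def plan(p,yaw):
    o=arm.observe();R=np.array(o["eef_rot"]);P=np.array(o["eef_pos"])
    from scipy.spatial.transform import Rotation as S
    z=np.array([np.cos(yaw),np.sin(yaw),0]);x=np.array([0,0,-1.]);T=np.c_[x,np.cross(z,x),z]
    print("t",o["time"],"pos",P,"yaw",np.arctan2(R[1,2],R[0,2]),"j",o["joints"],"w",o["width"],"F",o["ft_force"],"M",o["wrist_torque"])
    print("shift",R.T@(np.array(p)-P),"turn",S.from_matrix(R.T@T).as_rotvec())
E
python3 -c "
from h import *
plan((.574,.1495,.20),-1.588)"
```

```text
t 0.7667 pos [0.3795 0.3443 0.2306] yaw 0.3230260409114701 j [ 0.671  -0.1442  1.463  -0.0009  1.8232  0.3478] w 1.0035161083333084 F [0.3305 0.4103 0.0902] M [ 0.0017 -0.0306  0.0213]
shift [ 0.0308 -0.2465  0.1226] turn [1.911  0.0008 0.0008]
```

Call:
move_arm --pt "0.0308 -0.2465 0.1226 1.911 0 0 -1" --pt "0.0308 -0.2465 0.1226 1.911 0 0 -1" --pt "0.0308 -0.2465 0.1226 1.911 0 0 -1" --pt "0.0308 -0.2465 0.1226 1.911 0 0 -1" --pt "0.0308 -0.2465 0.1226 1.911 0 0 -1" --pt "0.0308 -0.2465 0.1226 1.911 0 0 -1" --pt "0.0308 -0.2465 0.1226 1.911 0 0 -1" --pt "0.0308 -0.2465 0.1226 1.911 0 0 -1"

```text
time: 1.43
eef_pos: [0.5764, 0.1446, 0.1972]
eef_rot: [[-0.002, 0.631, 0.776], [-0.004, 0.776, -0.631], [-1.0, -0.004, 0.001]]
ft_force: [0.1, 0.1, -0.8]
width: 0.998
```

```bash
python3 -c "
from h import *
plan((.574,.1495,.17),-1.588)"
```

```text
t 1.4333 pos [0.5764 0.1446 0.1972] yaw -0.6829736740051158 j [ 0.1903  0.0742  1.3088 -0.0031  1.7616  0.8727] w 0.9980238485296207 F [ 0.0542  0.143  -0.7627] M [ 0.0381  0.0135 -0.0253]
shift [ 0.0272  0.0024 -0.005 ] turn [0.905  0.0024 0.0037]
```

Call:
move_arm --pt "0.027 0.0024 -0.005 0.905 0.002 0.004 -1" --pt "0.027 0.0024 -0.005 0.905 0.002 0.004 -1" --pt "0.027 0.0024 -0.005 0.905 0.002 0.004 -1" --pt "0.027 0.0024 -0.005 0.905 0.002 0.004 -1" --pt "0.027 0.0024 -0.005 0.905 0.002 0.004 -1" --pt "0.027 0.0024 -0.005 0.905 0.002 0.004 -1" --pt "0.027 0.0024 -0.005 0.905 0.002 0.004 -1" --pt "0.027 0.0024 -0.005 0.905 0.002 0.004 -1"

```text
time: 2.1
eef_pos: [0.5737, 0.1494, 0.1695]
eef_rot: [[-0.001, 1.0, -0.024], [-0.0, -0.024, -1.0], [-1.0, -0.001, 0.001]]
ft_force: [-0.6, 0.4, -0.2]
width: 0.996
```

```bash
python3 -c "
from h import *
plan((.574,.1495,.10),-1.588)
f=arm.grab_frame('side')[:,:,::-1];t=arm.grab_frame('top')[:,:,::-1]
a=cv2.resize(f[170:320,190:340],(400,400),interpolation=2);b=cv2.resize(t[140:260,160:280],(400,400),interpolation=2)
cv2.imwrite('pics/a1.png',np.hstack([a,b]))"
```

```text
t 2.1 pos [0.5737 0.1494 0.1695] yaw -1.5944326710332761 j [ 0.1976  0.069   1.363  -0.0003  1.7105  1.792 ] w 0.996276299996959 F [-0.5632  0.3851 -0.2112] M [0.0401 0.0014 0.027 ]
shift [ 0.0695  0.0003 -0.0001] turn [-0.0064  0.0005  0.0008]
```

View pics/a1.png

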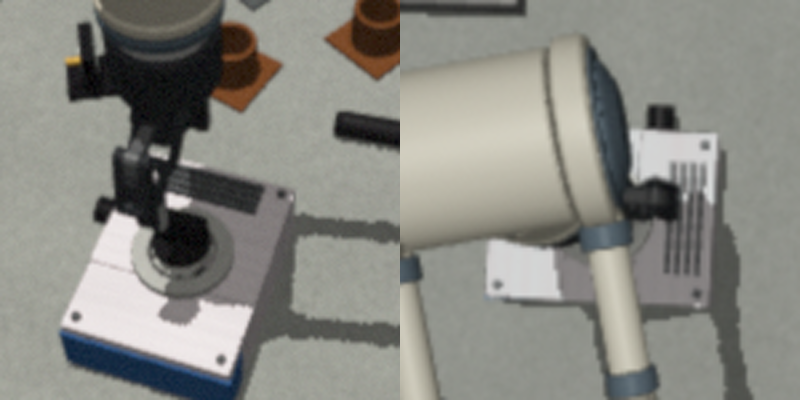

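The arm is over the plug at the right heading, and both views show it clear of everything. I'll go down next.

Call:
move_arm --pt "0.03 0.0003 0 0.006 0 0 -1" --pt "0.06 0.0003 0 0.006 0 0 -1" --pt "0.0725 0.0003 0 0.006 0 0 -1" --pt "0.0725 0.0003 0 0.006 0 0 -0.5" --pt "0.0725 0.0003 0 0.006 0 0 0" --pt "0.0725 0.0003 0 0.006 0 0 0.3" --pt "0.0725 0.0003 0 0.006 0 0 0.45" --pt "0.0725 0.0003 0 0.006 0 0 0.5"

```text
time: 2.87
eef_pos: [0.575, 0.1496, 0.0993]
eef_rot: [[0.003, 1.0, -0.023], [0.0, -0.023, -1.0], [-1.0, 0.003, -0.0]]
ft_force: [-1.1, -0.1, 1.2]
width: 0.297
```

```bash
python3 -c "
from h import *
plan((.574,.1495,.097),-1.588)"
```

```text
t 2.8667 pos [0.575  0.1496 0.0993] yaw -1.5939496014027497 j [ 0.1975  0.087   1.4686 -0.0003  1.5834  1.7914] w 0.2973476908127167 F [-1.1457 -0.0544  1.2265] M [-0.0185 -0.0021  0.0035]
shift [ 0.0023 -0.001   0.0002] turn [-0.0059 -0.0003 -0.0026]
```

Call:
move_arm --pt "0.0023 -0.001 0 0 0 0 0.55" --pt "0.0023 -0.001 0 0 0 0 0.6" --pt "0.0023 -0.001 0 0 0 0 0.63" --pt "0.0023 -0.001 0 0 0 0 0.66" --pt "0.0023 -0.001 0 0 0 0 0.68" --pt "0.0023 -0.001 0 0 0 0 0.68"

```text
time: 3.37
eef_pos: [0.5741, 0.1493, 0.0973]
eef_rot: [[0.003, 1.0, -0.023], [-0.0, -0.023, -1.0], [-1.0, 0.003, 0.0]]
ft_force: [-0.6, -1.8, 3.1]
width: 0.165
```

```bash
python3 -c "
from h import *
plan((.574,.1495,.097),-1.588)"
```

```text
t 3.3667 pos [0.5741 0.1493 0.0973] yaw -1.5941864839930513 j [ 0.1976  0.0853  1.4741 -0.0009  1.5795  1.7918] w 0.16468457034968687 F [-0.6069 -1.753   3.1433] M [-0.3884  0.1222  0.0364]
shift [ 0.0003 -0.0001 -0.0002] turn [-0.0062  0.0003 -0.0029]
```

Call:
move_arm --pt "0 0 0 0 0 0 0.8" --pt "0 0 0 0 0 0 1" --pt "0 0 0 0 0 0 1" --pt "0 0 0 0 0 0 1"

```text
time: 3.7
eef_pos: [0.5741, 0.1493, 0.0974]
eef_rot: [[0.003, 1.0, -0.023], [-0.0, -0.023, -1.0], [-1.0, 0.003, 0.0]]
ft_force: [-1.0, -1.6, 1.9]
width: 0.151
```

```bash
python3 -c "
from h import *
plan((.574,.1495,.097),-1.588)"
```

```text
t 3.7 pos [0.5741 0.1493 0.0974] yaw -1.5942124094904893 j [ 0.1976  0.0852  1.4739 -0.001   1.5796  1.7918] w 0.1509905329912173 F [-0.9641 -1.6166  1.893 ] M [-0.3176  0.1618  0.0292]
shift [ 0.0004 -0.0002 -0.0002] turn [-0.0062  0.0004 -0.003 ]
```

Call:
move_arm --pt "0.002 0 0 0 0 0 1" --pt "0.004 0 0 0 0 0 1" --pt "0.006 0 0 0 0 0 1" --pt "0.006 0 0 0 0 0 1" --pt "0.006 0 0 0 0 0 1"

```text
time: 4.12
eef_pos: [0.5743, 0.1493, 0.0929]
eef_rot: [[0.004, 1.0, -0.023], [-0.0, -0.023, -1.0], [-1.0, 0.004, 0.0]]
ft_force: [-2.8, -2.5, 9.4]
width: 0.156
```

```bash
python3 -c "
from h import *
plan((.574,.1495,.091),-1.588)"
```

```text
t 4.1167 pos [0.5743 0.1493 0.0929] yaw -1.594179048518882 j [ 0.1976  0.0866  1.4805 -0.0012  1.5706  1.7918] w 0.15581501950775525 F [-2.8328 -2.5317  9.4225] M [-0.4317  0.7528 -0.0663]
shift [ 0.0019 -0.0003 -0.0002] turn [-0.0062  0.0003 -0.0042]
```

Call:
move_arm --pt "0.0035 0 0 0 0 0 1" --pt "0.0045 0 0 0 0 0 1" --pt "0.0045 0 0 0 0 0 1" --pt "0.0045 0 0 0 0 0 1"

```text
time: 4.45
eef_pos: [0.5744, 0.1493, 0.0905]
eef_rot: [[0.005, 1.0, -0.023], [-0.0, -0.023, -1.0], [-1.0, 0.005, 0.0]]
ft_force: [-5.1, -2.6, 11.7]
width: 0.152
```

Call:
move_arm --pt "0.004 -0.001 0 -0.05 0 0 1" --pt "0.004 -0.0015 0 -0.1 0 0 1" --pt "0.004 -0.0015 0 -0.15 0 0 1" --pt "0.004 -0.0015 0 -0.2 0 0 1" --pt "0.004 -0.0015 0 -0.25 0 0 1"

```text
time: 4.87
eef_pos: [0.5744, 0.1499, 0.0898]
eef_rot: [[0.011, 0.974, 0.227], [0.002, 0.227, -0.974], [-1.0, 0.011, 0.001]]
ft_force: [-1.4, 0.1, 12.2]
width: 0.149
```

```bash
python3 -c "
from h import *
plan((.574,.1495,.091),-1.588)"
```

```text
t 4.8667 pos [0.5744 0.1499 0.0898] yaw -1.3415644152080808 j [ 0.1983  0.0826  1.4903 -0.0006  1.5579  1.5399] w 0.14940157822989267 F [-1.412   0.0536 12.1797] M [-0.077   0.1756 -0.002 ]
shift [-0.0012 -0.0005  0.0003] turn [ 0.2464 -0.0004 -0.0109]
```

Call:
move_arm --pt "0.003 0 0 -0.06 0 -0.004 1" --pt "0.003 0 0 -0.12 0 -0.006 1" --pt "0.003 0 0 -0.18 0 -0.008 1" --pt "0.003 0 0 -0.24 0 -0.008 1" --pt "0.003 0 0 -0.3 0 -0.008 1" --pt "0.003 0 0 -0.36 0 -0.008 1" --pt "0.003 0 0 -0.42 0 -0.008 1" --pt "0.003 0 0 -0.48 0 -0.008 1"

```text
time: 5.53
eef_pos: [0.5755, 0.1499, 0.0897]
eef_rot: [[0.007, 0.757, 0.653], [-0.002, 0.653, -0.757], [-1.0, 0.005, 0.006]]
ft_force: [-2.6, -2.4, 11.9]
width: 0.154
```

```bash
python3 -c "
from h import *
plan((.574,.1495,.091),-1.588)"
```

```text
t 5.5333 pos [0.5755 0.1499 0.0897] yaw -0.8588596016997393 j [ 0.1995  0.0888  1.4839 -0.0031  1.5619  1.0583] w 0.1539627065402655 F [-2.6042 -2.4452 11.8571] M [-0.4533  0.5958 -0.0205]
shift [-0.0013 -0.0014 -0.0006] turn [ 0.7292  0.0042 -0.0066]
```

Call:
move_arm --pt "0.003 -0.0005 0 -0.05 0 -0.003 1" --pt "0.003 -0.001 0 -0.1 0 -0.006 1" --pt "0.003 -0.001 0 -0.15 0 -0.006 1" --pt "0.003 -0.001 0 -0.2 0 -0.006 1" --pt "0.003 -0.001 0 -0.2 0 -0.006 1"

```text
time: 5.95
eef_pos: [0.5757, 0.1494, 0.0896]
eef_rot: [[0.007, 0.61, 0.792], [-0.005, 0.792, -0.61], [-1.0, 0.0, 0.009]]
ft_force: [-2.3, -2.7, 12.8]
width: 0.154
```

```bash
python3 -c "
from h import *
plan((.574,.1495,.091),-1.588)"
```

```text
t 5.95 pos [0.5757 0.1494 0.0896] yaw -0.6563472555911118 j [ 0.2006  0.0902  1.4824 -0.0066  1.5629  0.857 ] w 0.15398054377497314 F [-2.3417 -2.6723 12.7964] M [-0.299   0.5959 -0.0673]
shift [-0.0014 -0.001  -0.0014] turn [ 0.9316  0.0082 -0.0044]
```

Call:
move_arm --pt "0.003 -0.0005 -0.0005 -0.02 0.003 -0.003 1" --pt "0.003 -0.001 -0.001 -0.04 0.005 -0.004 1" --pt "0.003 -0.001 -0.001 -0.06 0.005 -0.004 1" --pt "0.003 -0.001 -0.001 -0.06 0.005 -0.004 1"

```text
time: 6.28
eef_pos: [0.5757, 0.1494, 0.0897]
eef_rot: [[0.006, 0.561, 0.828], [-0.005, 0.828, -0.561], [-1.0, -0.001, 0.007]]
ft_force: [-2.7, -2.0, 12.3]
width: 0.152
```

```bash
python3 -c "
from h import *
plan((.574,.1495,.091),-1.588)"
```

```text
t 6.2833 pos [0.5757 0.1494 0.0897] yaw -0.5955682097041657 j [ 0.2     0.0914  1.4811 -0.0058  1.5646  0.7956] w 0.15194017332929238 F [-2.6805 -2.0327 12.2593] M [-0.3569  0.3292  0.0158]
shift [-0.0013 -0.0008 -0.0015] turn [ 0.9924  0.0071 -0.0028]
```

Call:
move_arm --pt "0.003 -0.001 -0.0005 -0.015 0.003 -0.003 1" --pt "0.003 -0.001 -0.001 -0.03 0.005 -0.003 1" --pt "0.003 -0.001 -0.001 -0.045 0.005 -0.003 1" --pt "0.003 -0.001 -0.001 -0.045 0.005 -0.003 1"

```text
time: 6.62
eef_pos: [0.5757, 0.1493, 0.0898]
eef_rot: [[0.005, 0.523, 0.853], [-0.004, 0.853, -0.523], [-1.0, -0.001, 0.006]]
ft_force: [-2.4, -1.9, 12.0]
width: 0.149
```

```bash
python3 -c "
from h import *
plan((.574,.1495,.091),-1.588)"
```

```text
t 6.6167 pos [0.5757 0.1493 0.0898] yaw -0.5499471575447583 j [ 0.1992  0.0919  1.4805 -0.0046  1.5654  0.7491] w 0.14909092789426776 F [-2.4323 -1.9021 11.9897] M [-0.3327  0.2519 -0.0148]
shift [-0.0013 -0.0007 -0.0015] turn [ 1.038   0.0058 -0.0024]
```

Call:
move_arm --pt "0.003 -0.001 -0.0005 -0.015 0.003 -0.003 1" --pt "0.003 -0.001 -0.001 -0.03 0.005 -0.003 1" --pt "0.003 -0.001 -0.001 -0.045 0.005 -0.003 1" --pt "0.003 -0.001 -0.001 -0.045 0.005 -0.003 1"

```text
time: 6.95
eef_pos: [0.5757, 0.1492, 0.0899]
eef_rot: [[0.004, 0.483, 0.876], [-0.003, 0.876, -0.483], [-1.0, -0.001, 0.005]]
ft_force: [-1.4, -1.1, 11.9]
width: 0.153
```

```bash
python3 -c "
from h import *
plan((.574,.1495,.091),-1.588)"
```

```text
t 6.95 pos [0.5757 0.1492 0.0899] yaw -0.5042397245368776 j [ 0.1984  0.0925  1.4797 -0.0034  1.5663  0.7027] w 0.1534220857714482 F [-1.4403 -1.1159 11.9115] M [-0.3148  0.3019 -0.0328]
shift [-0.0012 -0.0006 -0.0016] turn [ 1.0838  0.0044 -0.002 ]
```

62.5° so far, no stop felt yet.

Call:
move_arm --pt "0.003 -0.0005 -0.0005 -0.015 0.003 -0.002 1" --pt "0.003 -0.0005 -0.001 -0.03 0.004 -0.002 1" --pt "0.003 -0.0005 -0.001 -0.045 0.004 -0.002 1" --pt "0.003 -0.0005 -0.001 -0.045 0.004 -0.002 1"

```text
time: 7.28
eef_pos: [0.5757, 0.1493, 0.0898]
eef_rot: [[0.003, 0.443, 0.897], [-0.002, 0.897, -0.443], [-1.0, -0.0, 0.004]]
ft_force: [-2.8, -1.9, 12.8]
width: 0.156
```

```bash
python3 -c "
from h import *
plan((.574,.1495,.091),-1.588)"
```

```text
t 7.2833 pos [0.5757 0.1493 0.0898] yaw -0.4587995288183107 j [ 0.1982  0.0927  1.4796 -0.0027  1.5665  0.657 ] w 0.15590780719943173 F [-2.8461 -1.8937 12.8289] M [-0.4238  0.5096 -0.1147]
shift [-0.0012 -0.0006 -0.0016] turn [ 1.1292  0.0037 -0.0018]
```

Call:
move_arm --pt "0.003 -0.0008 -0.0005 -0.01 0.002 -0.002 1" --pt "0.003 -0.0008 -0.0005 -0.02 0.003 -0.002 1" --pt "0.003 -0.0008 -0.0005 -0.02 0.003 -0.002 1"

```text
time: 7.53
eef_pos: [0.5755, 0.1493, 0.0898]
eef_rot: [[0.003, 0.424, 0.905], [-0.001, 0.905, -0.424], [-1.0, 0.0, 0.003]]
ft_force: [-3.7, -0.5, 13.2]
width: 0.152
```

```bash
python3 -c "
from h import *
plan((.574,.1495,.091),-1.588)"
```

```text
t 7.5333 pos [0.5755 0.1493 0.0898] yaw -0.438283340804384 j [ 0.1977  0.0926  1.4797 -0.0018  1.5668  0.636 ] w 0.1522766326859038 F [-3.6878 -0.5242 13.1901] M [-0.1736  0.7646 -0.0736]
shift [-0.0012 -0.0005 -0.0015] turn [ 1.1497  0.0028 -0.0018]
```

Call:
move_arm --pt "0.003 -0.0008 -0.0005 -0.015 0.002 -0.002 1" --pt "0.003 -0.0008 -0.0005 -0.03 0.003 -0.002 1" --pt "0.003 -0.0008 -0.0005 -0.03 0.003 -0.002 1"

```text
time: 7.78
eef_pos: [0.5752, 0.1494, 0.0897]
eef_rot: [[0.002, 0.396, 0.918], [-0.001, 0.918, -0.396], [-1.0, 0.0, 0.002]]
ft_force: [-4.1, -0.3, 13.5]
width: 0.146
```

```bash
python3 -c "
from h import *
plan((.574,.1495,.091),-1.588)"
```

```text
t 7.7833 pos [0.5752 0.1494 0.0897] yaw -0.40752749902361934 j [ 0.1973  0.0925  1.4799 -0.0008  1.5676  0.6048] w 0.14616118654803875 F [-4.0743 -0.2692 13.4876] M [-0.175   0.9643 -0.2277]
shift [-0.0013 -0.0003 -0.0011] turn [ 1.1805  0.0015 -0.0013]
```

Torque is rising at about 68°. I'll confirm with one more small step.

Call:
move_arm --pt "0.0028 -0.0005 -0.0003 -0.01 0.001 -0.001 1" --pt "0.0028 -0.0005 -0.0003 -0.02 0.001 -0.001 1" --pt "0.0028 -0.0005 -0.0003 -0.02 0.001 -0.001 1"

```text
time: 8.03
eef_pos: [0.5749, 0.1494, 0.0898]
eef_rot: [[0.002, 0.377, 0.926], [-0.0, 0.926, -0.377], [-1.0, 0.001, 0.002]]
ft_force: [-5.8, -1.8, 13.3]
width: 0.153
```

```bash
python3 -c "
from h import *
plan((.574,.1495,.091),-1.588)"
```

```text
t 8.0333 pos [0.5749 0.1494 0.0898] yaw -0.387030683148171 j [ 0.1974  0.0911  1.4813 -0.0005  1.5669  0.5844] w 0.15259214803131813 F [-5.7998 -1.8065 13.3059] M [-0.2558  1.0609 -0.2051]
shift [-0.0012 -0.0003 -0.0008] turn [ 1.201   0.0014 -0.002 ]
```

Call:
move_arm --pt "0.0028 0 0 -0.01 0.001 -0.001 1" --pt "0.0028 0 0 -0.02 0.001 -0.001 1" --pt "0.0028 0 0 -0.02 0.001 -0.001 1"

```text
time: 8.28
eef_pos: [0.5747, 0.1496, 0.0897]
eef_rot: [[0.002, 0.359, 0.933], [-0.0, 0.933, -0.359], [-1.0, 0.001, 0.002]]
ft_force: [-7.3, -2.1, 14.2]
width: 0.151
```

```bash
python3 -c "
from h import *
plan((.574,.1495,.091),-1.588)"
```

```text
t 8.2833 pos [0.5747 0.1496 0.0897] yaw -0.3668778187578876 j [ 0.1976  0.0911  1.4814 -0.0005  1.5673  0.5645] w 0.15139460140321184 F [-7.2541 -2.1113 14.2318] M [-0.4684  1.4491 -0.2613]
shift [-0.0013 -0.0003 -0.0006] turn [ 1.2211  0.0013 -0.0016]
```

Call:
move_arm --pt "0.0028 0 0 -0.01 0.001 -0.001 1" --pt "0.0028 0 0 -0.02 0.001 -0.001 1" --pt "0.0028 0 0 -0.02 0.001 -0.001 1"

```text
time: 8.53
eef_pos: [0.5745, 0.1496, 0.0897]
eef_rot: [[0.002, 0.34, 0.94], [-0.0, 0.94, -0.34], [-1.0, 0.0, 0.002]]
ft_force: [-8.1, -2.6, 14.6]
width: 0.155
```

```bash
python3 -c "
from h import *
plan((.574,.1495,.091),-1.588)"
```

```text
t 8.5333 pos [0.5745 0.1496 0.0897] yaw -0.3467973244910977 j [ 0.1979  0.0911  1.4814 -0.0007  1.5677  0.5447] w 0.15493900725293974 F [-8.098  -2.5555 14.5814] M [-0.4659  1.4439 -0.3028]
shift [-0.0013 -0.0003 -0.0004] turn [ 1.2412  0.0013 -0.0011]
```

The torque rises steadily with each step (to 0.3 N m), so this is the end stop. I'll ease back a little and then test the lift gently.

Call:
move_arm --pt "0.0025 0 0 0.02 0 0 1" --pt "0.0025 0 0 0.04 0 0 1" --pt "0.0 0 0 0.04 0 0 1" --pt "-0.003 0 0 0.04 0 0 1"

```text
time: 8.87
eef_pos: [0.5746, 0.1497, 0.0945]
eef_rot: [[0.003, 0.377, 0.926], [-0.0, 0.926, -0.377], [-1.0, 0.001, 0.003]]
ft_force: [-3.5, -2.1, 7.2]
width: 0.154
```

```bash
python3 -c "
from h import *
plan((.574,.1495,.091),-1.588)"
```

```text
t 8.8667 pos [0.5746 0.1497 0.0945] yaw -0.38675975500662446 j [ 0.198   0.0881  1.476  -0.0007  1.5748  0.5848] w 0.15388839044355823 F [-3.4507 -2.1468  7.2151] M [-0.3925  0.6106 -0.0061]
shift [ 0.0035 -0.0004 -0.0005] turn [ 1.2012  0.0017 -0.0023]
```

Call:
move_arm --pt "-0.0015 -0.0005 -0.0005 0 0 -0.002 1" --pt "-0.003 -0.0008 -0.0005 0 0 -0.002 1" --pt "-0.0045 -0.0008 -0.0005 0 0 -0.002 1" --pt "-0.0045 -0.0008 -0.0005 0 0 -0.002 1"

```text
time: 9.2
eef_pos: [0.5743, 0.1495, 0.0994]
eef_rot: [[0.003, 0.377, 0.926], [-0.001, 0.926, -0.377], [-1.0, 0.0, 0.004]]
ft_force: [1.3, 0.0, 2.1]
width: 0.153
```

```bash
python3 -c "
from h import *
plan((.574,.1495,.091),-1.588)"
```

```text
t 9.2 pos [0.5743 0.1495 0.0994] yaw -0.3865847666539898 j [ 0.1985  0.0847  1.4709 -0.0018  1.5829  0.585 ] w 0.15272596079367357 F [1.2631 0.0357 2.1482] M [ 0.0993 -0.2741  0.0363]
shift [ 0.0084 -0.0002 -0.0003] turn [ 1.2014  0.003  -0.0023]
```

Call:
move_arm --pt "-0.001 0 0 0 0 0 1" --pt "-0.002 0 0 0 0 0 1" --pt "-0.003 0 0 0 0 0 1" --pt "-0.003 0 0 0 0 0 1"

```text
time: 9.53
eef_pos: [0.5738, 0.1495, 0.1016]
eef_rot: [[0.002, 0.377, 0.926], [-0.001, 0.926, -0.377], [-1.0, -0.001, 0.002]]
ft_force: [0.5, 0.1, -0.2]
width: 0.154
```

Call:
move_arm --pt "-0.001 0 0 0 0 0 1" --pt "-0.002 0 0 0 0 0 1" --pt "-0.003 0 0 0 0 0 1" --pt "-0.003 0 0 0 0 0 1"

```text
time: 9.87
eef_pos: [0.5735, 0.1495, 0.1045]
eef_rot: [[0.001, 0.377, 0.926], [-0.001, 0.926, -0.377], [-1.0, -0.001, 0.001]]
ft_force: [-0.2, -0.0, 0.4]
width: 0.151
```

Call:
move_arm --pt "-0.002 0 0 0 0 0 1" --pt "-0.004 0 0 0 0 0 1" --pt "-0.006 0 0 0 0 0 1" --pt "-0.006 0 0 0 0 0 1"

```text
time: 10.2
eef_pos: [0.5738, 0.1496, 0.1113]
eef_rot: [[0.002, 0.377, 0.926], [-0.001, 0.926, -0.377], [-1.0, -0.0, 0.002]]
ft_force: [0.1, 0.1, -1.2]
width: 0.154
```

No resistance, only the plug's weight, so I'll lift it clear.

Call:
move_arm --pt "-0.006 0 0 0 0 0 1" --pt "-0.015 0 0 0 0 0 1" --pt "-0.03 0 0 0 0 0 1" --pt "-0.05 0 0 0 0 0 1" --pt "-0.075 0 0 0 0 0 1" --pt "-0.075 0 0 0 0 0 1" --pt "-0.075 0 0 0 0 0 1"

```text
time: 10.78
eef_pos: [0.5747, 0.1499, 0.1894]
eef_rot: [[0.007, 0.377, 0.926], [-0.0, 0.926, -0.377], [-1.0, 0.002, 0.006]]
ft_force: [-0.1, -0.5, -1.7]
width: 0.148
```

```bash
python3 -c "
from h import *
plan((.6262,-.2445,.18),-.387)
f=arm.grab_frame('side')[:,:,::-1]
cv2.imwrite('pics/a2.png',cv2.resize(f[110:310,170:370],(600,600),interpolation=2))"
```

```text
t 10.7833 pos [0.5747 0.1499 0.1894] yaw -0.3864675680552807 j [ 0.1988  0.064   1.3332 -0.0015  1.7377  0.585 ] w 0.14814314116847943 F [-0.1024 -0.5472 -1.7114] M [-0.0221  0.0068 -0.0118]
shift [ 0.0098 -0.3459  0.1963] turn [ 0.0005  0.0064 -0.0025]
```

View pics/a2.png

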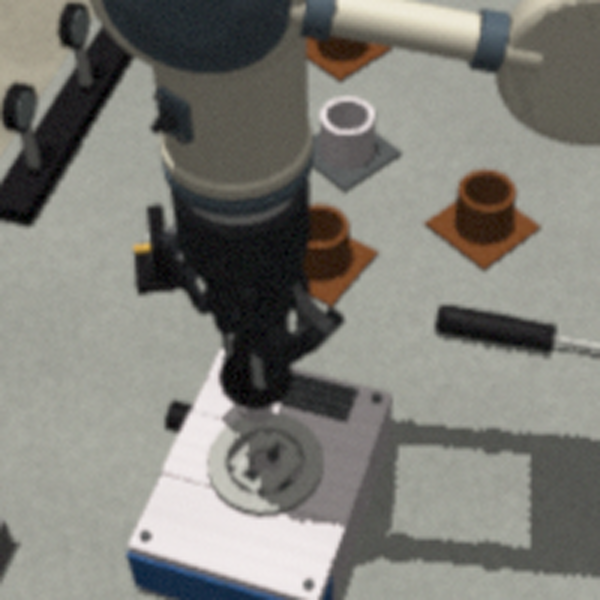

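The picture shows the plug hanging upright in the gripper at about crop (257,375), the port empty, and nothing disturbed. I'll carry it to the pot.

Call:
move_arm --pt "0 -0.035 0.02 0 0.003 -0.002 1" --pt "0 -0.07 0.04 0 0.006 -0.002 1" --pt "0 -0.105 0.06 0 0.006 -0.002 1" --pt "0 -0.14 0.08 0 0.006 -0.002 1" --pt "0 -0.175 0.1 0 0.006 -0.002 1" --pt "0 -0.21 0.12 0 0.006 -0.002 1" --pt "0 -0.245 0.14 0 0.006 -0.002 1" --pt "0 -0.28 0.16 0 0.006 -0.002 1"

```text
time: 11.5
eef_pos: [0.6159, -0.1717, 0.1856]
eef_rot: [[-0.005, 0.377, 0.926], [0.0, 0.926, -0.377], [-1.0, -0.002, -0.005]]
ft_force: [-0.2, 0.7, -0.4]
width: 0.15
```

```bash
python3 -c "
from h import *
plan((.6263,-.2450,.15),-.387)"
```

```text
t 11.5 pos [ 0.6159 -0.1717  0.1856] yaw -0.3865500282952048 j [-0.3244  0.1985  1.1937 -0.0013  1.7547  0.0619] w 0.1496529468166205 F [-0.1849  0.7232 -0.4089] M [ 0.0023 -0.0467 -0.0228]
shift [ 0.0355 -0.0639  0.0375] turn [ 0.0005 -0.0052  0.0016]
```

Call:
move_arm --pt "0.01 -0.02 0.012 0 -0.005 0.002 1" --pt "0.02 -0.04 0.024 0 -0.005 0.002 1" --pt "0.03 -0.055 0.032 0 -0.005 0.002 1" --pt "0.04 -0.0639 0.0375 0 -0.005 0.002 1" --pt "0.05 -0.0639 0.0375 0 -0.005 0.002 1" --pt "0.05 -0.0639 0.0375 0 -0.005 0.002 1"

```text
time: 12.0
eef_pos: [0.6251, -0.2438, 0.1314]
eef_rot: [[-0.005, 0.377, 0.926], [0.004, 0.926, -0.377], [-1.0, 0.001, -0.006]]
ft_force: [-0.4, 0.3, -1.6]
width: 0.152
```

```bash
python3 -c "
from h import *
plan((.6263,-.2450,.10),-.387)
f=arm.grab_frame('side')[:,:,::-1];t=arm.grab_frame('top')[:,:,::-1]
a=cv2.resize(f[80:200,226:346],(400,400),interpolation=2);b=cv2.resize(t[130:250,306:426],(400,400),interpolation=2)
cv2.imwrite('pics/a3.png',np.hstack([a,b]))"
```

```text
t 12.0 pos [ 0.6251 -0.2438  0.1314] yaw -0.3864553203172305 j [-0.4232  0.2911  1.1821  0.0011  1.6746 -0.0366] w 0.15206887187835053 F [-0.4178  0.2581 -1.585 ] M [ 0.058   0.0084 -0.0153]
shift [ 0.0314 -0.0007  0.0017] turn [ 0.0005 -0.0062 -0.0013]
```

View pics/a3.png

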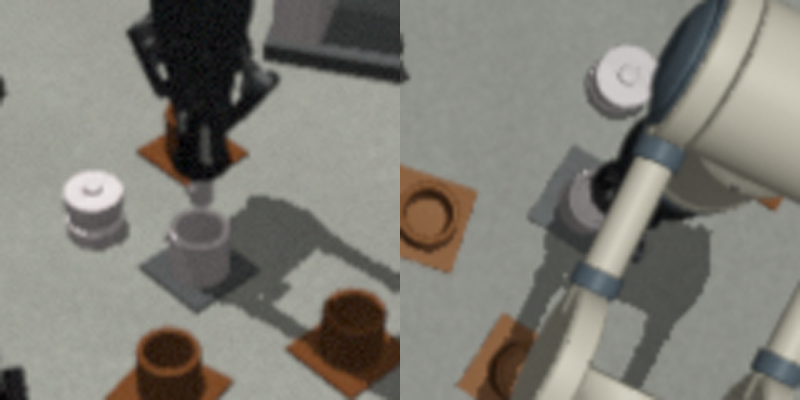

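The side crop shows the stem (x≈202) just above the pot mouth (centre x≈199), and the roller is clear. I'll lower it.

Call:
move_arm --pt "0.01 -0.0007 0.0017 0 -0.006 -0.001 1" --pt "0.02 -0.0007 0.0017 0 -0.006 -0.001 1" --pt "0.03 -0.0007 0.0017 0 -0.006 -0.001 1" --pt "0.035 -0.0007 0.0017 0 -0.006 -0.001 1" --pt "0.04 -0.0007 0.0017 0 -0.006 -0.001 1" --pt "0.04 -0.0007 0.0017 0 -0.006 -0.001 1"

```text
time: 12.6
eef_pos: [0.6267, -0.2441, 0.0928]
eef_rot: [[0.001, 0.375, 0.927], [-0.0, 0.927, -0.375], [-1.0, 0.0, 0.001]]
ft_force: [-1.1, 0.0, -1.7]
width: 0.151
```

```bash
python3 -c "
from h import *
plan((.6263,-.2450,.064),-.387)"
```

```text
t 12.6 pos [ 0.6267 -0.2441  0.0928] yaw -0.384812104507978 j [-0.4221  0.2998  1.2403  0.0002  1.6002 -0.0373] w 0.1508141563769541 F [-1.0999  0.0182 -1.6816] M [0.0703 0.007  0.0076]
shift [ 0.0288 -0.001  -0.0001] turn [ 0.0022  0.0013 -0.0002]
```

Call:
move_arm --pt "0.005 -0.0005 0 0 0 0 1" --pt "0.01 -0.001 0 0 0 0 1" --pt "0.015 -0.001 0 0 0 0 1" --pt "0.02 -0.001 0 0 0 0 1" --pt "0.025 -0.001 0 0 0 0 1" --pt "0.027 -0.001 0 0 0 0 1" --pt "0.029 -0.001 0 0 0 0 1"

```text
time: 13.18
eef_pos: [0.6262, -0.2449, 0.0632]
eef_rot: [[0.001, 0.375, 0.927], [-0.0, 0.927, -0.375], [-1.0, 0.0, 0.001]]
ft_force: [-0.5, -0.3, -0.5]
width: 0.153
```

No contact yet; the plug should seat at about z = 0.0604.

Call:
move_arm --pt "0.001 0 0 0 0 0 1" --pt "0.002 0 0 0 0 0 1" --pt "0.003 0 0 0 0 0 1" --pt "0.003 0 0 0 0 0 1"

```text
time: 13.52
eef_pos: [0.6264, -0.245, 0.0605]
eef_rot: [[0.001, 0.375, 0.927], [-0.0, 0.927, -0.375], [-1.0, 0.0, 0.001]]
ft_force: [0.1, -0.3, -1.0]
width: 0.157
```

Call:
move_arm --pt "0.0007 0 0 0 0 0 1" --pt "0.0014 0 0 0 0 0 1" --pt "0.0014 0 0 0 0 0 1"

```text
time: 13.77
eef_pos: [0.6265, -0.2451, 0.0604]
eef_rot: [[0.002, 0.375, 0.927], [-0.001, 0.927, -0.375], [-1.0, 0.0, 0.002]]
ft_force: [-2.7, 0.9, 4.6]
width: 0.155
```

Contact came at exactly the expected height (4.6 N upward). I'll release and withdraw.

Call:
move_arm --pt "0 0 0 0 0 0 0.5" --pt "0 0 0 0 0 0 0.2" --pt "0 0 0 0 0 0 0" --pt "0 0 0 0 0 0 0" --pt "-0.015 0 0 0 0 0 0" --pt "-0.04 0 0 0 0 0 0" --pt "-0.08 0 0 0 0 0 0" --pt "-0.12 0 0 0 0 0 0"

```text
time: 14.43
eef_pos: [0.6253, -0.2446, 0.1795]
eef_rot: [[-0.002, 0.375, 0.927], [0.001, 0.927, -0.375], [-1.0, 0.0, -0.002]]
ft_force: [0.4, -0.7, 0.3]
width: 0.496
```

Call:
move_arm --pt "-0.03 0.04 -0.02 0 0 0 0" --pt "-0.05 0.08 -0.04 0 0 0 0" --pt "-0.05 0.12 -0.06 0 0 0 0" --pt "-0.05 0.15 -0.08 0 0 0 0" --pt "-0.05 0.18 -0.1 0 0 0 0" --pt "-0.05 0.18 -0.1 0 0 0 0" --pt "-0.05 0.18 -0.1 0 0 0 0"

```text
time: 15.02
eef_pos: [0.6001, -0.0371, 0.2303]
eef_rot: [[-0.001, 0.371, 0.929], [0.002, 0.929, -0.371], [-1.0, 0.001, -0.001]]
ft_force: [0.4, 0.3, -0.2]
width: 0.499
```

```bash
python3 -c "
from h import *
plan((.6263,-.2450,.064),-.387)
f=arm.grab_frame('side')[:,:,::-1];t=arm.grab_frame('top')[:,:,::-1]
cv2.imwrite('pics/s9.png',f);cv2.imwrite('pics/t9.png',t)
a=cv2.resize(f[100:180,246:326],(400,400),interpolation=2);b=cv2.resize(t[150:230,326:406],(400,400),interpolation=2)
cv2.imwrite('pics/a4.png',np.hstack([a,b]))"
```

```text
t 15.0167 pos [ 0.6001 -0.0371  0.2303] yaw -0.3802629070840872 j [-0.1192  0.095   1.2282  0.0016  1.8194  0.2615] w 0.49899670900569776 F [ 0.4296  0.3041 -0.1884] M [-0.0052 -0.0058  0.0187]
shift [ 0.166  -0.1835  0.1017] turn [ 0.0067 -0.0013 -0.0012]
```

View pics/a4.png

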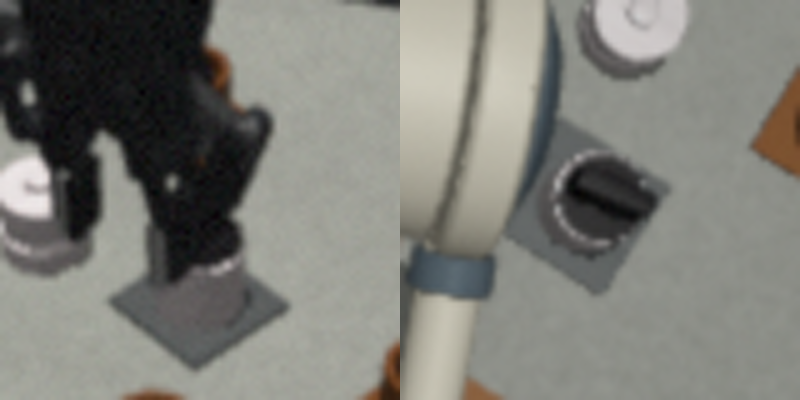

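View pics/s9.png

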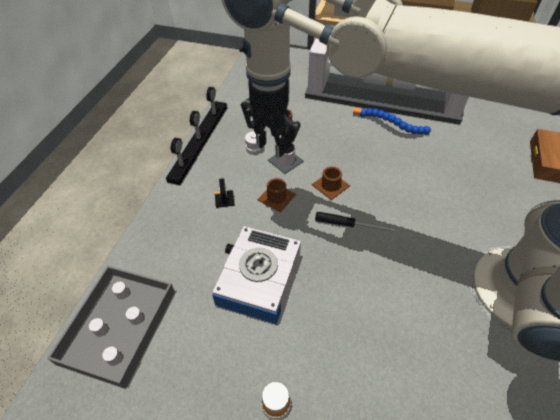

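The plug stands seated and centred in the pot, with its flange level on the rim (top crop ≈(606,200)). The gripper is well clear, and the bystanders are at the same pixels as before.

```bash
python3 -c "
from rig import arm
print(arm.hand_in())"
```

```text
the job is handed in; nothing more can be done
None
```

The drying plug is out of the laser head and standing in the grey aluminium pot. I handed the job in at about 15 s; the hand-in reports no verdict.

**Removal:** I gripped the wing and pressed to 12–14 N, about 7–8 mm. I then turned anticlockwise until the torque rose steadily to 0.3 N m, at about 71° of tool rotation. After easing back about 2°, the plug lifted out with only its own weight on the wrist.

**Placing:** contact on the rim came at the expected height (tool at z = 0.0604 m) with about 5 N. I then released the plug and moved the arm clear.

**Last checks:** the final pictures show the plug upright and centred in the pot, with the flange on the rim. The gripper was about 0.2 m away, with no force beyond noise on the wrist. The roller, screwdriver, jar and mount looked unmoved by eye; I did not measure them.

**Disagreements:** the two cameras differed by 3–4 mm on the laser head and pot positions. I settled this with where the tool sat in the port under almost no sideways force. The stop torque also built up gradually and dipped twice, so I took extra small steps before trusting it.

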